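# Lift the vial rack out of the chiller and hold it to drip

### The arm

A 6-joint arm with a two-finger parallel gripper is mounted at the origin on the work surface. World frame = base frame: x ahead of the robot, y to its left, z up, the work surface at z = 0. Lengths are in m, angles in rad, forces in N, time in s.
With the tool pointing down it reaches from about 0.275 to 0.825 m from the base axis. Payload 5.2 kg.
Tool frame: the origin (TCP) lies midway between the tips of the shut fingers; the grasp point (between the pads) lies 19 mm behind it (env.grip_point_offset is the distance from the TCP to the grasp point, in m); z points along the fingers, y is the line along which they close (so a half turn about z gives the same grasp; the last joint's range is limited). The gripper opens to 93 mm and grips with 3 to 60 N. Pads are 15 mm wide; open, the fingers measure 128 mm over their backs; the gripper's body (75 mm by 188 mm) begins 65 mm behind the grasp point.
Start: joints at [0.934, 0.259, 1.535, -0, 1.348, -0.203], TCP at [0.231, 0.499, 0.219] pointing down, gripper open.
Joint ranges: [-3.14, 3.14], [-0.91, 2.08], [0.19, 2.58], [-1.22, 4.36], [0.22, 2.71], [-3.12, 3.12]. Speed limits (rad/s): [2.57, 2.57, 3.14, 3.14, 3.14, 3.14].

### API

Orientations are given as a rotation vector (axis times angle).
In Python, from station import env gives the robot as it stands. Calls block until the motion is done:
- env.move_to(position, orientation): joint-space move of the TCP to a pose.
- env.move_straight(position, rotation=None, feed=0.15): straight line of the TCP; rotation=None keeps the orientation; feed is the mean speed in m/s.
- env.movej(angles): joint-space move.
- env.release() and env.close(): open the fingers fully, or close them until they stop; the grip force is fixed at half the most.
- env.sleep(seconds).
- env.solve_ik(position, orientation): joint angles nearest the present ones, or None.
- env.state(): the state.
- env.get_image(name): name is "scene" or "top"; returns a dict with "frame" (384x512x3 uint8, red, green, blue), "K" (3x3 intrinsics, pixels), "extrinsics" (4x4, takes a point from camera to world coordinates). Camera axes: x right, y down, z forward; pixel columns grow to the right and rows downward; lengths in m; the calibration is good to about 2 mm. A picture is of the moment at which its call begins. There is no depth.
A pose or a line that the arm cannot do raises env.IKError and nothing moves.
- env.finish_job(): hands the job in; it is judged then, once.
The state is a dict: "time_s": time; "joints": joint angles; "qvel": joint speeds; "joint_torque": joint torques, N m; "position": TCP position; "eef_rot": TCP orientation; "ft_force": force on the tool from outside, world axes, zero at the start; "moment": the same for the moment, N m; "width": finger opening in m; "grasp_force": force on a finger pad.
Only numpy, scipy, OpenCV 4.12 (cv2) and the standard library are available. Lean on these libraries where they do the work, as an engineer would, in place of code of your own. Each camera call takes 0.05 s, during which the arm holds its last target. There are 200 camera calls.

### The job

The vial chiller's well is wet with condensation: lift the grey cover off its two pins and set it down gently, handle up, in the middle of the black rubber mat. Then lift the blue vial rack out of the well by its handle, level all the way and with every vial staying in its pocket, and hold it still and level over the well, about 10 cm above the rim, so it drips back into the well while I wipe underneath. Finish while still holding it there; leave everything else on the bench where it is.

Things in the scene. Friction and masses are not known exactly. Their poses are not given: they have to be found in the camera images.
- chiller: White bench-top vial chiller, fixed, place and yaw differ each time. Origin on the bench under the centre of its well; z up. Housing 164 mm (its x) by 160 mm (its y), rim 120 mm above the bench; a grey control pod with display, 46 mm deep and up to 92 mm high, on its -x side. Open well 120 mm (x) by 96 mm (y), its floor 30 mm above the bench.
- chiller_rim (a point): Centre of the well's mouth, level with the rim, 120 mm above the bench; axes as the chiller's. Two upright steel pins, 7 mm thick, stand on the rim at (60, -64) and (-60, 64) mm from here, tops 13 mm above the rim.
- cover: Loose grey cover plate, 164 mm (x) by 160 mm (y) by 8 mm, 0.22 to 0.37 kg, at first on the chiller's rim, its two 11.5 mm holes over the pins (free once raised more than 13 mm). Origin at the centre of its underside, z up. A black bridge handle stands on top, centred.
- cover_handle (a point): Centre of the cover's black handle bar, 39 mm above the cover's underside; axes as the cover's. Bar 100 mm long along y, 12 mm wide (x), 14 mm tall; 24 mm of free height under it, posts at y = +-45 mm. Grip it across x.
- rack: Loose blue vial rack in the chiller's well, under the cover, 0.21 to 0.34 kg plus five 22 g vials; 110.5 mm (x) by 85.5 mm (y), nearly parallel to the chiller, about 5 mm play to each well wall. Origin at the centre of its underside, z up. Two rows of three 24.5 mm square pockets at x = +-40 mm, y = -27.5, 0, 27.5 mm; pocket floors 4 mm, pocket walls 30 mm above the underside.
- rack_handle (a point): Centre of the rack's black lifting bar, between the two rows, 77 mm above the rack's underside; axes as the rack's. Bar 85 mm long along y, 12 mm wide (x), 14 mm tall, on posts at y = +-38.5 mm; its top is 6 mm below the chiller's rim and its underside 20 mm above the vial caps. Grip it across x.
- mat: Black rubber mat, fixed to the bench, 220 mm (x) by 210 mm (y), 4 mm thick; origin at the centre of its underside. It lies on the other side of the bench from the chiller, left or right.
- vial1: Loose capped glass vial with a silver cap, 22.5 mm across and 46 mm tall, 22 g, standing in the rack's pocket at (-40, -27.5) mm of the rack's frame. Origin at the centre of its underside.
- vial2: Loose capped glass vial with a red cap, 22.5 mm across and 46 mm tall, 22 g, standing in the rack's pocket at (-40, 0) mm of the rack's frame. Origin at the centre of its underside.
- vial3: Loose capped glass vial with a silver cap, 22.5 mm across and 46 mm tall, 22 g, standing in the rack's pocket at (-40, 27.5) mm of the rack's frame. Origin at the centre of its underside.
- vial4: Loose capped glass vial with a blue cap, 22.5 mm across and 46 mm tall, 22 g, standing in the rack's pocket at (40, -27.5) mm of the rack's frame. Origin at the centre of its underside.
- vial5: Loose capped glass vial with a silver cap, 22.5 mm across and 46 mm tall, 22 g, standing in the rack's pocket at (40, 27.5) mm of the rack's frame. Origin at the centre of its underside.
- amber: Amber glass bottle with a black cap, 68 mm across, 135 mm tall; a loose bystander, leave it alone. Origin at the centre of its underside.
- solvent: Clear glass bottle with a blue cap, 72 mm across, 150 mm tall; a loose bystander, leave it alone. Origin at the centre of its underside.
- capjar: Low pale frosted jar with a white lid, 72 mm across, 75 mm tall; a loose bystander, leave it alone. Origin at the centre of its underside.
- beaker: Open glass beaker, 72 mm across the rim, 85 mm tall; a loose bystander, leave it alone. Origin at the centre of its underside.
- crimper: Crimping pliers lying flat, steel head, two red handles, about 200 mm long (head to its +x), 80 mm wide and 28 mm high; a loose bystander, leave it alone. Origin at the centre of its underside, about mid-length.
- logbook: Green log book lying flat, 148 by 210 by 14 mm; a loose bystander, leave it alone. Origin at the centre of its underside.

How it is judged:
By the outcome, as a careful person would: the job done as asked, in the order asked, and still so for the second after the job is handed in, while the arm keeps its last pose, push and grip.
It also fails if it takes over 56 s, if anything falls off the work surface, if the arm or the gripper's body presses on something with over 40 N, if the wrist force passes 120 N, or if a joint passes its speed limit or range.

## Working session

There is one attempt and no reset: what is moved stays moved. The work goes in short steps, each a Python script; the robot and the scene stay as the last script left them, time stands still between calls to the robot, and variables do not carry over. Pictures are saved under pics/ and viewed, at most 10 in all, crops included, and the job is handed in when it is done.

```bash
mkdir -p pics
python3 - <<'E'
from station import env
import cv2
for n in("scene","top"):
    d=env.get_image(n); cv2.imwrite(f"pics/{n}0.png",cv2.resize(d["frame"][:,:,::-1],(768,576),interpolation=cv2.INTER_CUBIC))
    print(n,d["K"].round(1).tolist(),d["extrinsics"].round(3).tolist())
s=env.state();print(s["time_s"],s["eef_rot"],s["position"],s["width"])
E
```

```text
scene [[493.1, 0.0, 260.1], [0.0, 493.1, 190.4], [0.0, 0.0, 1.0]] [[-0.858, 0.403, -0.319, 1.216], [0.514, 0.662, -0.545, 1.076], [-0.008, -0.632, -0.775, 1.669], [0.0, 0.0, 0.0, 1.0]]
top [[457.7, 0.0, 255.4], [0.0, 457.7, 187.8], [0.0, 0.0, 1.0]] [[0.094, -0.971, 0.219, 0.197], [-0.996, -0.093, 0.019, -0.042], [0.002, -0.22, -0.975, 1.915], [0.0, 0.0, 0.0, 1.0]]
0.1 [-6.75932927e-01 -3.06734614e+00  2.41199166e-03] [0.23088462 0.49865835 0.21788424] 0.09267875327871772
```

View pics/scene0.png

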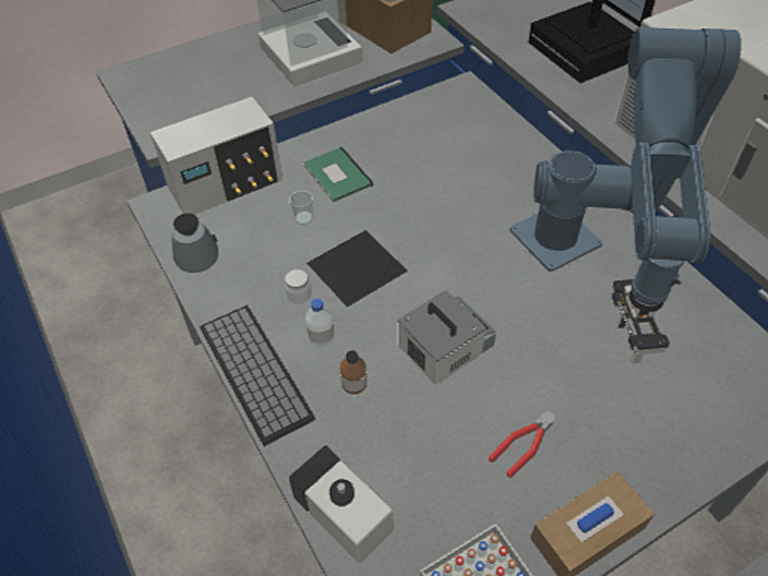

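View pics/top0.png

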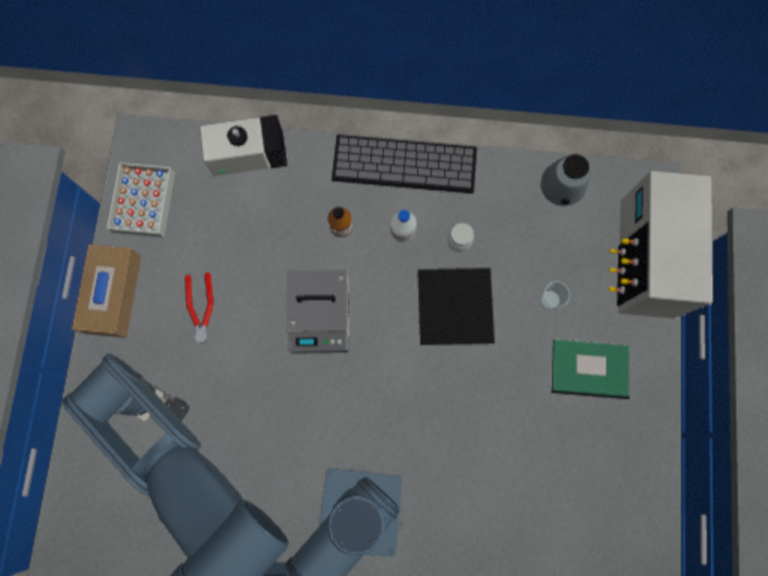

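The scene view shows the chiller at about (445,335) with its cover and handle, and the mat at (357,267). In the top view the cover is at (318,300), its handle runs along (297–335, 298), the pod is on the robot side at (318,343), and the mat is at (456,306). I'll zoom in to measure.

Run:
```python
from station import env
import cv2,numpy as np
a=env.get_image("top")["frame"][:,:,::-1][170:245,180:335]
b=env.get_image("scene")["frame"][:,:,::-1][150:260,200:340]
a=cv2.resize(a,None,fx=5,fy=5,interpolation=cv2.INTER_CUBIC); cv2.imwrite("pics/tz.png",a)
cv2.imwrite("pics/sz.png",cv2.resize(b,None,fx=5,fy=5,interpolation=cv2.INTER_CUBIC))
```

```text
(no output)
```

View pics/tz.png

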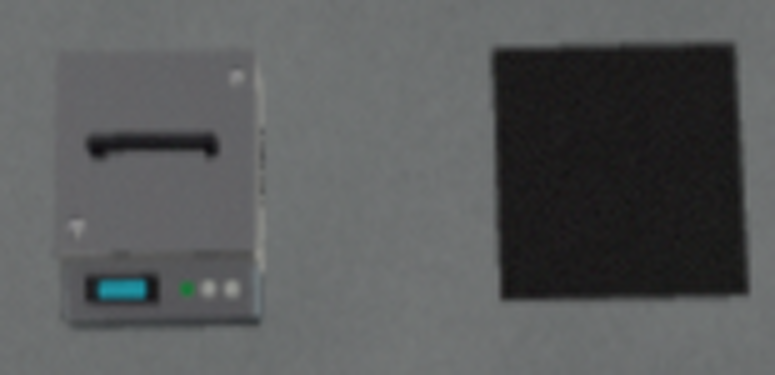

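View pics/sz.png

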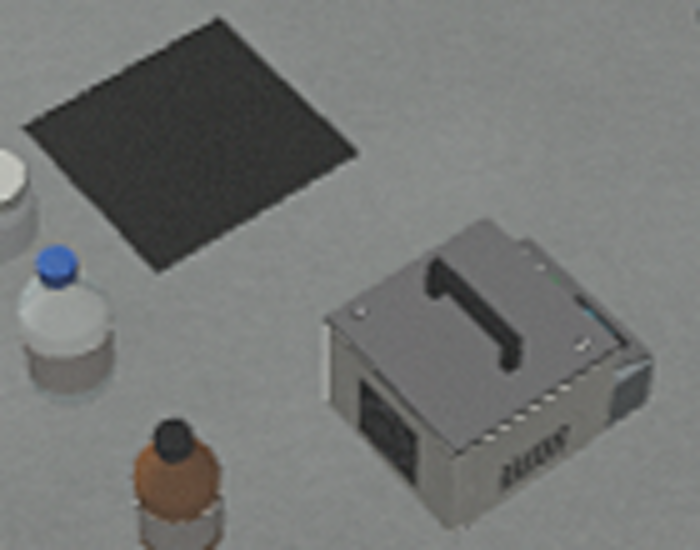

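The zooms show the cover corners, both pins, the bar and the mat corners clearly. In the top crop the cover spans (58,50)–(255,256), the pins are at (237,76) and (77,229), and the mat spans (492,47)–(748,294). I'll fit the poses jointly from both views.

```bash
cat > h.py <<'E'
from station import env
import numpy as np
from scipy.optimize import least_squares
from scipy.spatial.transform import Rotation as R
def proj(d,P):
    E=np.linalg.inv(d["extrinsics"]); c=P@E[:3,:3].T+E[:3,3]; q=c@d["K"].T; return q[:,:2]/q[:,2:]
def rot(yaw): # tool down, closing line (tool y) along direction yaw (world)
    y=np.array([np.cos(yaw),np.sin(yaw),0]); z=np.array([0,0,-1.]); return R.from_matrix(np.c_[np.cross(y,z),y,z]).as_rotvec()
def fit(views,x0):
    """views: list of (cam, local points Nx3, pixels Nx2); pose x,y,yaw"""
    def f(p,full=False):
        o=[]
        for d,L,px in views:
            L=np.array(L,float); c,s=np.cos(p[2]),np.sin(p[2])
            W=np.c_[p[0]+c*L[:,0]-s*L[:,1],p[1]+s*L[:,0]+c*L[:,1],L[:,2]]
            o.append((proj(d,W)-px).ravel())
        return np.concatenate(o)
    r=least_squares(f,x0,loss="soft_l1"); return r.x,f(r.x)
E
cat > a.py <<'E'
from h import *
T,S=env.get_image("top"),env.get_image("scene")
cr=lambda px,o:(np.array(px)+.5)/5-.5+o
t=lambda px:cr(px,(180,170)); s=lambda px:cr(px,(200,150))
L=[(.082,.08,.128),(.082,-.08,.128),(-.082,-.08,.128),(-.082,.08,.128),(.06,-.064,.133),(-.06,.064,.133)]
pt=t([(58,50),(253,50),(255,256),(55,256),(237,76),(77,229)])
ps=s([(456,452),(325,320),(487,219),(632,345),(360,312),(583,345)])
M=[(.11,.105,.004),(.11,-.105,.004),(-.11,-.105,.004),(-.11,.105,.004)]
mt=t([(492,47),(735,43),(748,294),(501,299)]); ms=s([(160,272),(24,127),(219,17),(357,153)])
for n,Lc,a,b in(("cover",L,pt,ps),("mat",M,mt,ms)):
    for nm,v in(("both",[(T,Lc,a),(S,Lc,b)]),("top",[(T,Lc,a)]),("scene",[(S,Lc,b)])):
        p,r=fit(v,[.5,0,0]); print(n,nm,p.round(4),"res",r.round(1))
E
python3 a.py
```

```text
cover both [0.5329 0.1672 0.1087] res [-0.6  0.5  0.2 -0.1 -0.1 -0.8 -0.8 -0.3 -0.7 -0.2 -1.2 -0.7 -0.  -0.2
  0.  -1.1  0.  -0.9 -2.3 -0.5  0.  -0.4  0.6 -1.1]
cover top [0.532  0.165  0.1091] res [-0.1  0.7  0.7  0.2  0.4 -0.6 -0.2  0.  -0.1  0.1 -0.6 -0.4]
cover scene [0.5344 0.1702 0.1092] res [ 0.1  0.6  0.1 -0.4  0.1 -0.3 -2.2  0.2  0.1  0.3  0.7 -0.4]
mat both [ 0.5776 -0.2124  0.1157] res [-0.4 -0.1 -0.2 -0.3  0.1  0.4 -0.6  0.4 -0.7 -0.  -0.7 -0.3 -0.1 -0.3
  0.4 -0.4]
mat top [ 0.5781 -0.2136  0.1141] res [-0.1 -0.3  0.1 -0.4  0.3  0.3 -0.3  0.3]
mat scene [ 0.5771 -0.2105  0.1187] res [-0.3  0.3 -0.4  0.   0.1 -0.1  0.7 -0.2]
```

Run:
```python
from h import *
np.set_printoptions(precision=3,suppress=True)
C=(.533,.1672,.1087); M=(.5776,-.2124,.1157)
for k in(0,np.pi):
    for p in(C,M):
        for z in(.27,.03): print(k,p[:2],z,env.solve_ik([p[0],p[1],z],rot(p[2]+k)))
q=env.solve_ik([C[0],C[1],.24],rot(C[2]))
k=0 if q is not None and abs(q[5])<abs(env.solve_ik([C[0],C[1],.24],rot(C[2]+np.pi))[5]) else np.pi
r=rot(C[2]+k)
env.move_to([C[0],C[1],.21],r); print(k,env.state()["time_s"],env.state()["ft_force"])
env.move_straight([C[0],C[1],.141],feed=.1); s=env.state(); print(s["time_s"],s["ft_force"])
env.close(); s=env.state(); print(s["time_s"],s["width"],s["grasp_force"],s["ft_force"],s["moment"],s["position"])
```

```text
0 (0.533, 0.1672) 0.27 [ 0.104  0.246  1.427 -0.     1.469 -0.004]
0 (0.533, 0.1672) 0.03 [ 0.104  0.468  1.74  -0.     0.934 -0.004]
0 (0.5776, -0.2124) 0.27 [-0.533  0.352  1.281 -0.     1.509 -0.649]
0 (0.5776, -0.2124) 0.03 [-0.533  0.55   1.591 -0.     1.001 -0.649]
3.141592653589793 (0.533, 0.1672) 0.27 None
3.141592653589793 (0.533, 0.1672) 0.03 None
3.141592653589793 (0.5776, -0.2124) 0.27 [-0.533  0.352  1.281 -0.     1.509  2.492]
3.141592653589793 (0.5776, -0.2124) 0.03 [-0.533  0.55   1.591 -0.     1.001  2.492]Traceback (most recent call last):
  File "<stdin>", line 8, in <module>
TypeError: 'NoneType' object is not subscriptable
```

Run:
```python
from h import *
C=(.533,.1672,.1087); r=rot(C[2])
env.move_to([C[0],C[1],.21],r); print(env.state()["time_s"],env.state()["ft_force"])
env.move_straight([C[0],C[1],.141],feed=.1); s=env.state(); print(s["time_s"],s["ft_force"])
env.close(); s=env.state(); print(s["time_s"],s["width"],s["grasp_force"],s["ft_force"],s["moment"],s["position"])
```

```text
1.9417 [-0.35673358  1.32461148  1.31110153]
2.7833 [-0.05815807 -1.11836827  0.49736626]
4.0083 0.011832682412784267 29.999855160713196 [ 0.13128574  0.668133   -0.84168624] [-0.01536655 -0.06688302 -0.04604199] [0.53316876 0.16720283 0.14100279]
```

Run:
```python
from h import *
import cv2
C=(.533,.1672,.1087)
for z,f in((.145,.03),(.165,.05),(.24,.12)):
    env.move_straight([C[0],C[1],z],feed=f); s=env.state(); print(s["time_s"],s["width"],s["ft_force"].round(2),s["moment"].round(3))
T,S=env.get_image("top"),env.get_image("scene")
a=T["frame"][160:245,170:290,::-1]; b=S["frame"][145:260,240:350,::-1]
g=lambda x,k:cv2.resize(x,None,fx=k,fy=k,interpolation=cv2.INTER_CUBIC)
a,b=g(a,3.3),g(b,3.3); h=max(len(a),len(b)); P=lambda x:np.pad(x,((0,h-len(x)),(0,0),(0,0)))
cv2.imwrite("pics/lift.png",np.hstack([P(a),P(b)]))
```

```text
4.2917 0.01168785508097512 [-0.27  0.81 -2.08] [-0.051 -0.018 -0.007]
4.8417 0.011932404376197366 [-0.02 -1.31 -2.88] [0.002 0.04  0.017]
5.6167 0.011946077937567056 [-0.4  -0.31 -3.3 ] [-0.058  0.044  0.03 ]
```

View pics/lift.png

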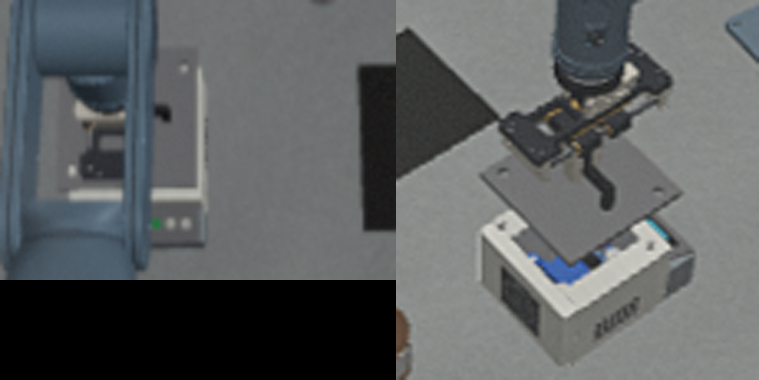

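The cover is off and hangs level in the gripper, clear of both pins, and the blue rack is visible in the well. Next I'll carry it to the mat.

Run:
```python
from h import *
M=(.5776,-.2124,.1157)
env.move_straight([M[0],M[1],.24],rot(M[2]),feed=.2); s=env.state(); print(s["time_s"],s["ft_force"].round(2))
env.move_straight([M[0],M[1],.032],feed=.12); env.sleep(.2)
F=lambda:np.mean([(env.sleep(.03),env.state()["ft_force"][2])[1] for _ in range(4)])
f0=F(); print(f0); z=.032
while z>.021:
    z-=.001; env.move_straight([M[0],M[1],z],feed=.02); f=F(); print(round(z,4),round(f,2))
    if f>f0+2: break
env.release(); s=env.state(); print(s["time_s"],s["width"],s["ft_force"].round(2))
env.move_straight([M[0],M[1],.12],feed=.12)
q=env.state(); print(q["time_s"])
```

```text
7.775 [-0.53 -0.71 -2.71]
-2.623368890584466
0.031 -2.27
0.03 -2.53
0.029 -2.42
0.028 -2.56
0.027 -2.38
0.026 -2.65
0.025 -2.2
0.024 5.0
14.3917 0.09311260753108487 [ 0.59 -0.35 -0.56]
15.3417
```

Run:
```python
from h import *
import cv2
T,S=env.get_image("top"),env.get_image("scene")
g=lambda x:cv2.resize(x,None,fx=7,fy=7,interpolation=cv2.INTER_CUBIC)
cv2.imwrite("pics/t2.png",g(T["frame"][172:240,182:242,::-1])); 
cv2.imwrite("pics/s2.png",g(S["frame"][185:262,255:340,::-1]))
a=cv2.resize(S["frame"][140:220,190:290,::-1],None,fx=4,fy=4); b=cv2.resize(T["frame"][165:245,260:340,::-1],None,fx=4,fy=4)
cv2.imwrite("pics/m2.png",np.hstack([a,b]))
```

```text
(no output)
```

View pics/t2.png

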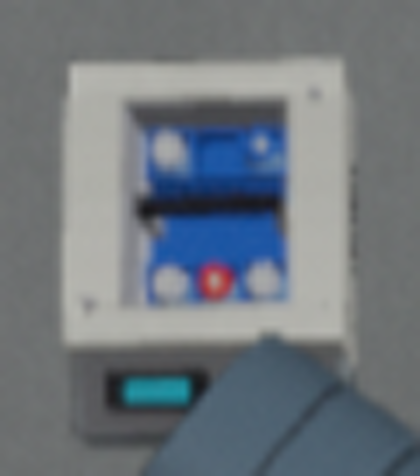

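View pics/s2.png

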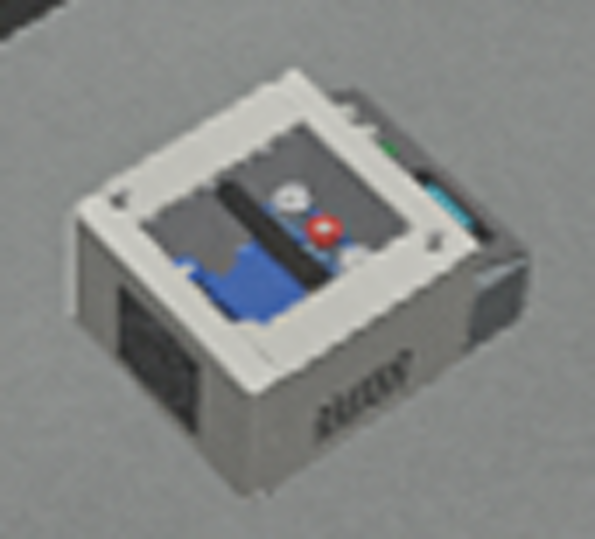

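View pics/m2.png

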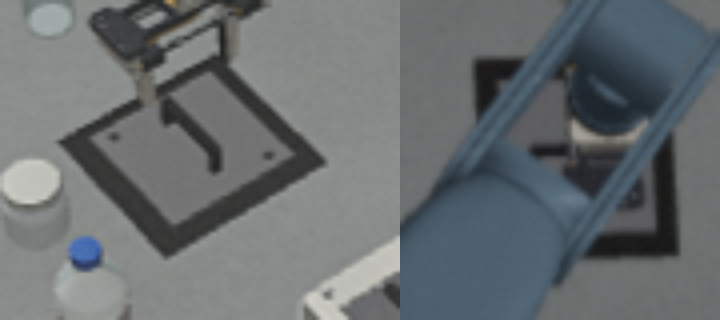

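The cover lies handle up, centred on the mat. In the well, the top crop shows the bar from (138,208) to (284,202) and caps at (170,282), (215,281), (264,278), (168,150) and (262,147). In the scene crop the caps are at (291,197), (324,229) and (355,258). I'll fit the rack pose.

```bash
cat > b.py <<'E'
from h import *
T,S=env.get_image("top"),env.get_image("scene")
t=lambda px:(np.array(px)+.5)/7-.5+(182,172); s=lambda px:(np.array(px)+.5)/7-.5+(255,185)
caps=[(-.04,.0275,.08),(-.04,0,.08),(-.04,-.0275,.08),(.04,.0275,.08),(.04,-.0275,.08)]
bar=[(0,.0425,.114),(0,-.0425,.114)]
pc=t([(170,282),(215,281),(264,278),(168,150),(262,147)]); pb=t([(138,208),(284,202)])
ps=s([(355,258),(324,229),(291,197)])
rim=[(.082,.08,.12),(.082,-.08,.12),(-.082,.08,.12),(.06,-.064,.133),(-.06,.064,.133)]
rt=t([(70,64),(343,60),(63,342),(314,93),(88,304)])
rimS=[(-.082,-.08,.12),(.082,-.08,.12),(.082,.08,.12),(-.082,.08,.12)]; rs=s([(293,70),(76,212),(253,388),(478,245)])
for n,v in(("rack all",[(T,caps,pc),(T,bar,pb),(S,caps[:3],ps)]),("top",[(T,caps,pc),(T,bar,pb)]),("bar",[(T,bar,pb)]),("rim",[(T,rim,rt),(S,rimS,rs)]),("rimT",[(T,rim,rt)]),("rimS",[(S,rimS,rs)])):
    p,r=fit(v,[.53,.167,.1]); print(n,p.round(4),r.round(1))
p,_=fit([(T,caps,pc),(T,bar,pb),(S,caps[:3],ps)],[.53,.167,.1])
def loc(L):
    L=np.array(L);c,q=np.cos(p[2]),np.sin(p[2]);return np.c_[p[0]+c*L[:,0]-q*L[:,1],p[1]+q*L[:,0]+c*L[:,1],L[:,2]]
print("bar corners pred in scene crop",((proj(S,loc([(.006,-.0425,.114),(-.006,-.0425,.114),(.006,.03,.114),(-.006,.03,.114)]))-(255,185)+.5)*7).round())
E
python3 b.py
```

```text
rack all [0.5329 0.1637 0.1216] [-0.3  0.2  0.1  0.1 -0.2  0.4 -0.  -0.2 -0.1 -0.2 -0.4 -0.4 -0.  -0.1
 -0.1 -0.2 -0.2 -0.5  0.  -0.3]
top [0.5328 0.1632 0.1293] [-0.1  0.3  0.3  0.2  0.   0.4 -0.  -0.1 -0.  -0.2 -0.3 -0.3  0.1 -0.2]
bar [0.5318 0.1628 0.1365] [-0.2  0.   0.2 -0. ]
rim [0.533  0.1665 0.1111] [-0.6 -0.2  0.1 -0.2 -0.2  0.4  0.1 -0.3 -0.1 -0.2  0.3 -1.  -0.9 -1.2
 -0.1  0.9  0.5 -0.4]
rimT [0.5326 0.1659 0.1071] [-0.4 -0.1  0.3 -0.  -0.2  0.5  0.3 -0.1 -0.  -0.2]
rimS [0.5344 0.1685 0.1187] [ 0.1 -0.5 -1.  -0.5  0.1  1.5  0.6 -0.1]
bar corners pred in scene crop [[215. 183.]
 [231. 173.]
 [299. 266.]
 [315. 255.]]
```

The open fingers measure 128 mm over their backs, but the well is only 120 mm along x, so they won't fit straight in. Before choosing a way in, I'll check the interface's signatures and move above the well, clear of it.

`close` has no documented width setting, so I'll go in along the well's diagonal. At 36° the open fingers fit with about 4 mm to spare. Then I'll close on the bar and turn the gripper back square.

Run:
```python
from h import *
C=(.533,.1666,.111)
env.move_straight([C[0],C[1],.128],feed=.12); env.sleep(.15)
F=lambda:np.mean([(env.sleep(.03),env.state()["ft_force"])[1] for _ in range(3)],axis=0)
f0=F(); print(f0.round(2)); z=.128
while z>.0895:
    z-=.003; env.move_straight([C[0],C[1],z],feed=.03); f=F(); print(round(z,4),(f-f0).round(1))
    if np.linalg.norm(f-f0)>4: print("CONTACT"); env.move_straight([C[0],C[1],z+.004],feed=.03); break
s=env.state(); print(s["time_s"],s["position"])
```

```text
[ 0.51 -0.35  0.  ]
0.125 [-0.6  0.1  0.1]
0.122 [-0.6  0.6 -0.4]
0.119 [-0.7  0.2 -0.4]
0.116 [-0.9  0.6 -0.1]
0.113 [-0.4  0.7 -0.2]
0.11 [-0.7  0.2 -0.8]
0.107 [-0.4  0.4  0.1]
0.104 [-0.3  0.4  0.2]
0.101 [-0.7  0.2  0.2]
0.098 [-0.1  0.2  0.3]
0.095 [-0.8  0.5 -0. ]
0.092 [ 0.2  0.8 -0.1]
0.089 [-0.9  0.2  0.2]
23.0667 [0.53297748 0.16659798 0.08897322]
```

The fingers are in with no contact, so I'll close on the bar and turn square in small steps.

Run:
```python
from h import *
C=(.533,.1666,.111)
def show(n):
    s=env.state(); print(n,round(s["time_s"],2),"w",round(s["width"]*1e3,2),"gf",round(s["grasp_force"],1),s["ft_force"].round(1),s["moment"].round(2))
env.close(); show("closed")
if env.state()["width"]<.04:
    for a in(30,24,18,12,6,0):
        env.move_to([C[0],C[1],.089],rot(C[2]+np.radians(a))); show(a)
    env.sleep(.3); show("end")
```

```text
closed 24.21 w 21.53 gf 25.9 [-1.1  4.2  2.2] [ 0.63  0.31 -0.42]
30 24.46 w 18.59 gf 29.7 [-1.4  0.6  3.7] [ 0.19  0.38 -0.56]
24 24.71 w 16.25 gf 29.2 [-1.1  0.9  1.8] [ 0.16  0.06 -0.41]
18 24.96 w 14.3 gf 27.7 [0.2 0.3 2.4] [ 0.03  0.04 -0.31]
12 25.21 w 12.6 gf 29.0 [ 2.  -2.2  2.4] [-0.37 -0.31 -0.29]
6 25.46 w 11.84 gf 30.0 [ 2.  -2.8  3. ] [-0.46 -0.42 -0.2 ]
0 25.71 w 11.49 gf 30.0 [ 0.4 -1.4  4.8] [-0.3  -0.11 -0.18]
end 26.01 w 11.67 gf 29.9 [ 1.6 -1.6  5.5] [-0.35 -0.15 -0.06]
```

The gripper is square on the bar, with the width at 11.7 mm. I'll lift slowly and watch the side forces.

Run:
```python
from h import *
import cv2
C=(.533,.1666,.111)
for z in(.092,.096,.104,.115,.13,.145):
    env.move_straight([C[0],C[1],z],feed=.03); s=env.state()
    print(z,round(s["time_s"],2),round(s["width"]*1e3,2),s["ft_force"].round(1),s["moment"].round(2))
    if np.hypot(*s["ft_force"][:2])>12: print("STOP");break
env.sleep(.2); s=env.state(); print(s["ft_force"].round(1),s["moment"].round(2))
S=env.get_image("scene")
cv2.imwrite("pics/l3.png",cv2.resize(S["frame"][140:260,240:350,::-1],None,fx=5,fy=5,interpolation=cv2.INTER_CUBIC))
```

```text
0.092 26.26 11.83 [ 0.5 -0.  -3.6] [-0.05  0.02  0.01]
0.096 26.54 12.03 [ 0.7 -0.5 -3. ] [-0.08  0.02  0.01]
0.104 26.96 11.73 [ 0.1  0.7 -4.8] [-0.01 -0.02  0.02]
0.115 27.48 11.46 [ 0.6 -0.9 -3.7] [-0.03  0.03  0.01]
0.13 28.12 11.62 [-0.5 -0.4 -4.3] [-0.07  0.05 -0.04]
0.145 28.77 11.87 [-0.5  0.1 -3.9] [-0.03  0.03  0.01]
[ 0.  -0.5 -2.3] [-0.04  0.01  0.01]
```

View pics/l3.png

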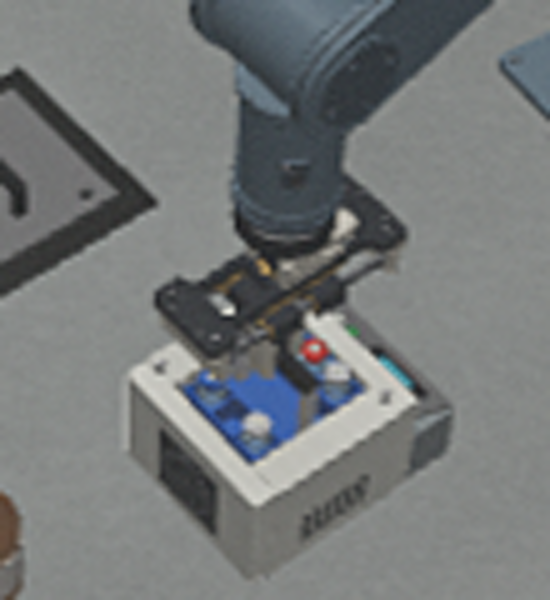

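The rack is rising level inside the well, with the blue, silver and red caps all seated. The side forces are close to zero and the rack weighs about 4 N. I'll keep lifting to the hold height.

Run:
```python
from h import *
import cv2
C=(.533,.1666,.111)
env.move_straight([C[0],C[1],.279],feed=.06); env.sleep(.5)
s=env.state(); print(round(s["time_s"],2),s["position"].round(4),round(s["width"]*1e3,2),s["ft_force"].round(1),s["moment"].round(2),np.abs(s["qvel"]).max())
T,S=env.get_image("top"),env.get_image("scene")
c,q=np.cos(C[2]),np.sin(C[2])
w=lambda L:np.array([[C[0]+c*x-q*y,C[1]+q*x+c*y,z] for x,y,z in L])
im=cv2.resize(S["frame"][110:260,240:350,::-1],None,fx=4,fy=4,interpolation=cv2.INTER_CUBIC)
P=w([(sx*.05525,sy*.04275,zz) for zz in(.22,.25) for sx,sy in((1,1),(1,-1),(-1,1))])
for u,v in (proj(S,P)-(240,110)+.5)*4: cv2.circle(im,(int(u),int(v)),2,(0,255,255),-1)
cv2.imwrite("pics/end.png",im)
```

```text
31.91 [0.533  0.1666 0.279 ] 11.7 [-0.7  0.3 -4. ] [-0.05  0.03 -0.  ] 0.0017221157592006223
```

View pics/end.png

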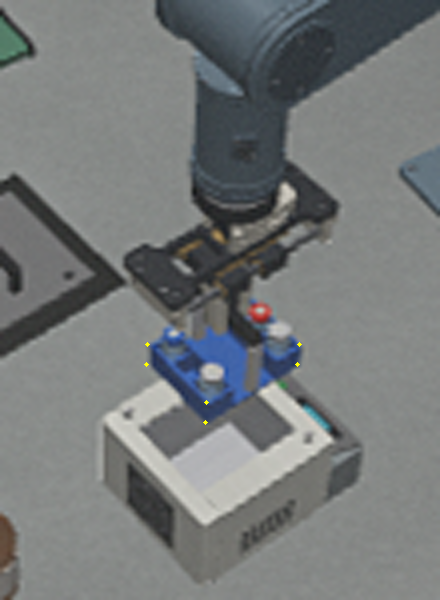

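The rack hangs level over the well. Its corners are within about 1 px of where I predicted for an underside 10 cm above the rim. Four of the caps are seated and the fifth is hidden behind the finger. The arm is still, so I'm handing in.

```bash
python3 -c "
from station import env
print(env.finish_job())"
```

```text
the job is handed in; nothing more can be done
None
```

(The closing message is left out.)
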